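Close the hasp on the green battery box

ROBOT

A 7-joint arm with a two-finger parallel gripper is mounted at the origin on the work surface. World frame = base frame: x ahead of the robot, y to its left, z up, the work surface at z = 0. Lengths are in mm, angles in rad, forces in N, time in s.
With the tool pointing down it reaches from about 350 to 900 mm from the base axis. Payload 7.2 kg.
Tool frame: the origin (TCP) lies midway between the tips of the shut fingers; the grasp point (between the pads) lies 19 mm behind it (manip.grip_point_offset is the distance from the TCP to the grasp point, in mm); z points along the fingers, y is the direction in which the jaws open and shut (so a half turn about z gives the same grasp; the last joint's range is limited). The gripper opens to 85 mm and grips with 20 to 120 N. Pads are 22 mm wide; open, the fingers measure 114 mm over their backs; the gripper's body (76 mm by 85 mm) begins 54 mm behind the grasp point. The pads swing forward as they close: fully open they stand 13 mm farther back than shut.
Start: joints at [-1.407, 0.411, -0.013, 1.596, 0.006, 1.134, -0.082], TCP at [143.59, 608.285, 231.297] pointing down, gripper open.
Joint ranges: [-2.95, 2.95], [-0.29, 1.99], [-1.47, 1.44], [0.14, 2.54], [-1.03, 4.17], [0.13, 1.85], [-2.86, 2.86]. Speed limits (rad/s): [2.39, 2.39, 3.01, 3.01, 3.14, 3.14, 3.14].

INTERFACE

Orientations are given as a unit quaternion [w, x, y, z].
In Python, from station import readout, viewer, hand_in, manip gives the robot as it stands. The module is installed in compiled form; this text tells all that it offers.
- The arm moves only by the tool play_rows, never from a script. Its argument "plan" is a list of rows, each an object of numbers: "dx", "dy", "dz": the shift along the tool's x, y, z as a fraction of full scale; "wx", "wy", "wz": the turn, a rotation vector about the tool's x, y, z as a fraction of full scale. A call has 1 to 12 rows; each row shifts and turns the pose as measured when the row begins, along the tool's axes as they then stand; what a row does not reach is not made up. Full scale, the value 1, is 0.04 m for a shift and 0.15 rad for a turn. A row lasts 1/8 s, in which the tool goes at most 62.5 mm and 10.7 degrees, less where a joint would pass 70% of its speed; a pose out of reach is approached as far as the arm can. A call with a number of a shift or a turn outside -1 to 1 is refused whole. A call with a gripper value outside its range is refused whole. "fingers" is the closure, from 0 (fully open) to 1 (shut), set as the call begins (left out, the last holds). The fingers move at their own pace and stop on an object; "grip_force" is the grip in N (left out, the last holds). Time passes only in rows, so rows that do not move let the fingers close. It gives the time, the measured TCP pose, the force and the opening at its end, in the units of the state.
- readout.state(): the state, without advancing time (a new reading comes with each control period).
- viewer.grab_frame(name): name is "side" or "top"; returns a dict with "pixels" (480x640x3 uint8, blue, green, red), "range_z" (480x640 float32, mm along the optical axis (not along the pixel's ray), 0 where there is no reading), "fovy" (degrees; the focal length in pixels is half the picture's height over the tangent of half this angle, whatever the lens; pixels are square), "cx", "cy" (the principal point, pixels), "pose" (4x4, takes a point from camera to world coordinates). Camera axes: x right, y up, looking along -z (the intrinsics and any distortion apply to the point x, -y, -z); pixel columns grow to the right and rows downward; lengths in mm; the calibration is good to about 2 mm. A picture is of the moment at which its call begins.
- hand_in(): hands the job in, once; it reports no verdict.
Trained networks look in a picture, given as the dict that the camera call returned (one of the last four; its "shot" number tells which), for a name from the list of things; names that differ only in an ending like _2 or _b are one class to them, and where a whole thing is asked for, a point or a joint stands for the part that bears it (a point fixed in the world has none). Each returns a list of dicts, best first, with "conf" (0 to 1); they miss things now and then, are a little off and sometimes report something else, mostly with a low value. They report only what shows in the picture. A call takes as long as a camera call. They do not tell look-alikes from the thing itself.
- viewer.look_for(picture, thing): "pixel" ([column, row] in pixels, amid what is visible of it).
- viewer.masks_of(picture, thing): "pixels" (480x640 bool, what is visible of it) and "pixel" ([column, row] in pixels, amid what is visible of it).
- viewer.mark_of(picture, thing): "pixel" ([column, row] in pixels: a listed point, or the origin of a listed thing).
The state is a dict: "time_s": time; "qpos": joint angles; "joint_vel": joint speeds; "joint_torque": joint torques, N m; "position": TCP position; "eef_rot": TCP orientation; "wrist_force": force on the tool from outside, world axes, zero at the start; "torque": the same for the moment, N m; "opening": finger opening in mm.
Only numpy, scipy, OpenCV 4.12 (cv2) and the standard library are available. Lean on these libraries where they do the work, as an engineer would, in place of code of your own. Each camera call takes 0.05 s, during which the arm holds its last target. There are 200 camera calls.

TASK

The green battery box in the robot lab is packed: swing its steel hasp over and press it down flat so that the staple stands through its slot, ready for a padlock. Leave the yellow box's hasp standing open as it is, and do not knock over or push away the red bottle.

Things in the scene. Friction and masses are not known exactly. Their poses are not given: they have to be found in the camera images.
- green_box_hasp (a joint): Angle of the steel hasp on the green box, rad: 0 closed flat (hard stop), pi/2 upright; starts leaning back at 1.75 to 2.1. Stiff hinge: stays where left, about 1 N at the free end moves it. Plate 115 mm long from the hinge axis, 44 wide, 4 thick, centred on the axis. Slot 12 mm wide, 38 to 72 mm from the axis; push on the plain end tab, 72 to 115 mm.
- green_box_hinge (a point): Middle of that hinge axis, 107 mm above the table, 7 above the lid. y = hinge axis, z up; the closed hasp points along -x (roughly to the robot, yaw within 0.75). Brass staple: fixed 6 mm wire loop 42 to 68 mm along -x, top 24 mm above this point. Box fixed, 240 (x) by 154 by 100 mm high, its middle 40 mm to -x of here; left or right of the yellow one.
- yellow_box_tip (a point): Middle of the free end of the hasp on the yellow box, which is built just like the green one; this hasp too stands open, and is to be left alone.
- bottle: Red drinking bottle, 66 mm across, 190 mm high, standing loose on the table at the robot's right of the two boxes (-y); origin at the centre of its foot, z up.
Mind the look-alikes: they are no part of the job. Several things have the shape of the bottle; the one meant has the colours described above.

How it is judged:
By the outcome, as a careful person would: the job done as asked, in the order asked, and still so for the second after the job is handed in, with the robot touching nothing.
It also fails if it takes over 35 s, if anything falls off the work surface, if the arm or the gripper's body presses on something with over 40 N, if the wrist force passes 120 N, or if a joint passes its speed limit or range.

## Working session

There is one attempt and no reset: what is moved stays moved. The work goes in short steps, Python scripts to look and compute and a tool call to move; the robot and the scene stay as the last step left them, time stands still between calls to the robot, and variables do not carry over. Pictures are saved under pics/ and viewed, about 8 in all and at most 12, crops included, and the job is handed in when it is done.

Besides the shell and the picture viewer there is one more tool, called after "Request:" by a JSON object that holds its "op" and its "data", one argument or row to a line. play_rows: Moves the arm, as the interface text tells. Shift numbers are shares of 0.04 m and turn numbers shares of 0.15 rad, none past 1 either way. Its arguments: {"type":"object","properties":{"plan":{"type":"array"},"fingers":{"type":"number"},"grip_force":{"type":"number"}},"required":["plan"]}

```bash
mkdir -p pics; cat > h.py <<'E'
import numpy as np, cv2
from station import readout, viewer, hand_in, manip
def pt(f,px,z=None):
    u,v=px; F=240/np.tan(np.radians(f["fovy"])/2)
    r=np.array([(u-f["cx"])/F,-(v-f["cy"])/F,-1.]); P=np.array(f["pose"])
    if z is None:
        d=f["range_z"][int(round(v)),int(round(u))]; return P[:3,:3]@(r*d)+P[:3,3]
    w=P[:3,:3]@r; return P[:3,3]+w*(z-P[2,3])/w[2]
E
cat > a.py <<'E'
from h import *
for n in("side","top"):
    f=viewer.grab_frame(n); cv2.imwrite(f"pics/{n}0.png",f["pixels"])
    print(n,f["fovy"],f["cx"],f["cy"],np.round(f["pose"],3).tolist(),[k for k in f])
    for t in("green_box_hinge","yellow_box_tip","bottle"):
        for d in viewer.mark_of(f,t): print("mark",t,np.round(d["pixel"]),round(d["conf"],2),np.round(pt(f,d["pixel"])))
    for d in viewer.masks_of(f,"green_box_hasp"): print("mask hasp",np.round(d["pixel"]),round(d["conf"],2),d["pixels"].sum())
print(readout.state())
E
python3 a.py
```

```text
side 43.55862645077887 313.62752148215026 247.00681794457418 [[0.966, 0.176, -0.187, 262.382], [-0.256, 0.714, -0.652, -869.746], [0.019, 0.678, 0.735, 936.244], [0.0, 0.0, 0.0, 1.0]] ['pixels', 'range_z', 'fovy', 'cx', 'cy', 'pose', 'shot']
mark green_box_hinge [375. 259.] 0.83 [ 578. -187.  102.]
mark yellow_box_tip [348. 105.] 0.58 [726. 448.  -0.]
mark bottle [381. 417.] 0.75 [ 496. -469.   57.]
mark bottle [313. 395.] 0.72 [ 401. -409.   66.]
mark bottle [250. 422.] 0.71 [ 294. -434.   72.]
mark bottle [444. 371.] 0.69 [ 629. -414.   52.]
mask hasp [382. 256.] 0.7 229
top 50.432686286019425 324.1818878441955 240.81414929721714 [[0.019, 0.986, -0.165, 295.228], [-1.0, 0.021, 0.006, -102.799], [0.009, 0.165, 0.986, 1162.983], [0.0, 0.0, 0.0, 1.0]] ['pixels', 'range_z', 'fovy', 'cx', 'cy', 'pose', 'shot']
mark green_box_hinge [368. 194.] 0.57 [ 574. -200.  114.]
mark yellow_box_tip [192. 156.] 0.66 [654. 182.  99.]
mark bottle [441. 279.] 0.81 [ 395. -349.  124.]
mark bottle [467. 231.] 0.74 [ 500. -413.  101.]
mark bottle [452. 330.] 0.64 [ 293. -369.  126.]
mark bottle [446. 180.] 0.58 [ 617. -375.   83.]
mask hasp [374. 178.] 0.96 652
{'time_s': 0.5, 'qpos': array([-1.40720562,  0.41110303, -0.0127186 ,  1.59623969,  0.00559552,
        1.13431878, -0.08219394]), 'joint_vel': array([ 0.00090589, -0.00124569, -0.00136876, -0.00171954,  0.00030654,
        0.00121203,  0.0001209 ]), 'joint_torque': array([-1.72656062e-03, -5.99909806e+01,  6.80084378e-01, -2.99506831e+01,
        1.38428764e-02,  2.72563535e-03, -4.16098499e-05]), 'position': array([143.57043663, 608.26000699, 231.27922242]), 'eef_rot': array([-6.38681700e-06,  1.15620813e-01,  9.93293425e-01, -1.63858427e-05]), 'wrist_force': array([ 0.05235252, -0.61094762, -0.65313536]), 'torque': array([ 0.00926659, -0.02915157, -0.0072218 ]), 'opening': 85.37403740501341}
```

View pics/side0.png

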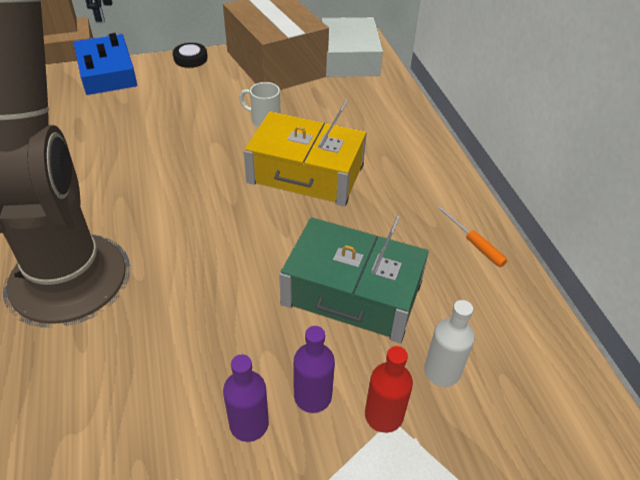

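View pics/top0.png

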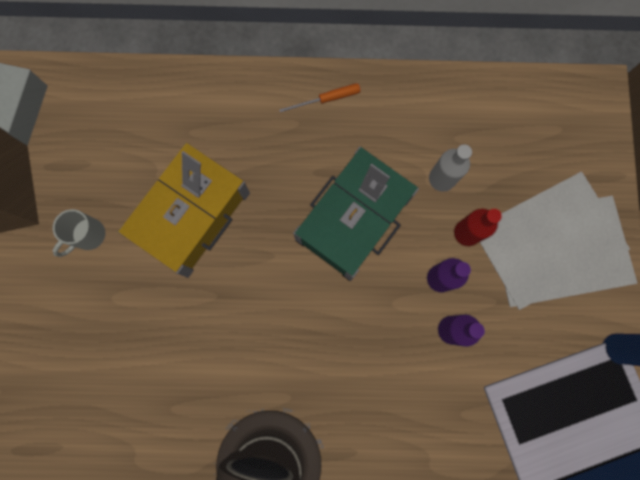

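The top view shows the green box centred near (357,213) and the yellow near (185,210). The look-alike bottles are white (450,170), red (477,227) and two purple ones (449,274) and (461,330). The only two hasps are green's, about (374,180), and yellow's, about (193,175). I choose the green box's. Next I'll fit its pose.

```bash
cat > b.py <<'E'
from h import *
for n in("top","side"):
    f=viewer.grab_frame(n); img=f["pixels"]
    hsv=cv2.cvtColor(img,cv2.COLOR_BGR2HSV)
    F=240/np.tan(np.radians(f["fovy"])/2); v,u=np.mgrid[:480,:640]; D=f["range_z"]; P=np.array(f["pose"])
    W=np.stack([(u-f["cx"])/F*D,-(v-f["cy"])/F*D,-D],-1)@P[:3,:3].T+P[:3,3]
    for name,lo,hi in(("green",(65,60,20),(95,255,255)),("yellow",(20,120,40),(32,255,255))):
        m=cv2.inRange(hsv,lo,hi)>0; lid=m&(abs(W[...,2]-100)<8)&(D>0)
        c,s,a=cv2.minAreaRect(W[lid][:,:2].astype(np.float32)); print(n,name,np.round(c),np.round(s),round(a,1),np.median(W[lid][:,2]))
    for d in viewer.masks_of(f,"green_box_hasp"):
        q=W[d["pixels"]&(D>0)]; print("hasp",round(d["conf"],2),np.round(d["pixel"]),len(q)); print(np.round(q[np.argsort(-q[:,2])][::max(1,len(q)//14)]).tolist())
    m=((cv2.inRange(hsv,(0,150,60),(5,255,255))>0)|(cv2.inRange(hsv,(175,150,60),(180,255,255))>0))&(D>0)
    print("red",np.round(np.median(W[m],0)),np.round(W[m].min(0)),np.round(W[m].max(0)))
f=viewer.grab_frame("side");a=cv2.resize(f["pixels"][200:345,270:440],None,fx=3.5,fy=3.5,interpolation=2);cv2.imwrite("pics/crop1.png",a)
E
python3 b.py
```

```text
top green [ 541. -177.] [153. 238.] 54.4 100.44503393193531
top yellow [543. 198.] [156. 241.] 56.9 100.73810039771024
hasp 0.7 [376. 180.] 614
[[586.0, -218.0, 225.0], [596.0, -212.0, 218.0], [598.0, -201.0, 212.0], [586.0, -213.0, 204.0], [596.0, -196.0, 196.0], [586.0, -209.0, 189.0], [597.0, -192.0, 180.0], [594.0, -189.0, 169.0], [587.0, -198.0, 156.0], [572.0, -218.0, 146.0], [582.0, -198.0, 138.0], [572.0, -207.0, 128.0], [578.0, -198.0, 120.0], [567.0, -209.0, 112.0], [633.0, -201.0, 101.0]]
red [ 506. -427.  127.] [ 483. -466.    8.] [ 544. -407.  194.]
side green [ 542. -180.] [159. 241.] 54.5 99.97056067708411
side yellow [503.  93.] [418. 264.] 68.5 99.62055566320839
hasp 0.64 [387. 247.] 234
[[580.0, -234.0, 224.0], [581.0, -232.0, 220.0], [587.0, -226.0, 219.0], [578.0, -232.0, 214.0], [601.0, -193.0, 201.0], [577.0, -228.0, 189.0], [587.0, -205.0, 176.0], [570.0, -226.0, 163.0], [568.0, -225.0, 148.0], [569.0, -222.0, 133.0], [572.0, -207.0, 118.0], [578.0, -195.0, 112.0], [576.0, -197.0, 110.0], [560.0, -216.0, 107.0], [614.0, -154.0, 98.0]]
red [ 506. -459.  121.] [ 482. -477.   -0.] [ 598. -316.  194.]
```

View pics/crop1.png

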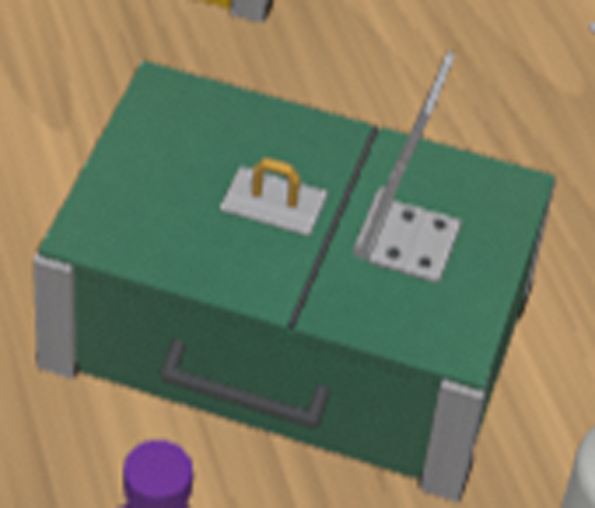

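The crop confirms the green box: staple at crop (275,180), hasp leaning back with its tip at (448,57). The hinge is about (574,-202,107), and +x of the box has yaw -35.6°. I'll rise, turn and close the fingers first.

Request:
{"op": "play_rows", "data": {
  "plan": [
    {"dz":-0.8,"wz":0.87},
    {"dz":-0.8,"wz":0.87},
    {"dz":-0.8,"wz":0.87},
    {}
  ],
  "fingers": 1,
  "grip_force": 40
}}

```text
invalid input
```

Request:
{"op": "play_rows", "data": {
  "plan": [
    {"dx":-0.9,"dy":-0.42},
    {"dx":-0.9,"dy":-0.42},
    {"dx":-0.9,"dy":-0.42},
    {"dx":-0.9,"dy":-0.42},
    {"dx":-0.9,"dy":-0.42},
    {"dx":-0.9,"dy":-0.42},
    {"dx":-0.9,"dy":-0.42},
    {"dx":-0.9,"dy":-0.42}
  ]
}}

```text
invalid input
```

Request:
{"op": "play_rows", "data": {
  "plan": [
    {"dx":0,"dy":0,"dz":-0.8,"wx":0,"wy":0,"wz":0.87},
    {"dx":0,"dy":0,"dz":-0.8,"wx":0,"wy":0,"wz":0.87},
    {"dx":0,"dy":0,"dz":-0.8,"wx":0,"wy":0,"wz":0.87},
    {"dx":0,"dy":0,"dz":0,"wx":0,"wy":0,"wz":0}
  ],
  "fingers": 1,
  "grip_force": 40
}}

```text
time_s: 1.25
position: [143.7, 608.0, 329.6]
eef_rot: [0.0, 0.313, 0.95, -0.001]
wrist_force: [-0.2, -0.2, -0.3]
opening: 12.5
```

Request:
{"op": "play_rows", "data": {
  "plan": [
    {"dx":-0.9,"dy":-0.42,"dz":0,"wx":0,"wy":0,"wz":0},
    {"dx":-0.9,"dy":-0.42,"dz":0,"wx":0,"wy":0,"wz":0},
    {"dx":-0.9,"dy":-0.42,"dz":0,"wx":0,"wy":0,"wz":0},
    {"dx":-0.9,"dy":-0.42,"dz":0,"wx":0,"wy":0,"wz":0},
    {"dx":-0.9,"dy":-0.42,"dz":0,"wx":0,"wy":0,"wz":0},
    {"dx":-0.9,"dy":-0.42,"dz":0,"wx":0,"wy":0,"wz":0},
    {"dx":-0.9,"dy":-0.42,"dz":0,"wx":0,"wy":0,"wz":0},
    {"dx":-0.9,"dy":-0.42,"dz":0,"wx":0,"wy":0,"wz":0},
    {"dx":-0.9,"dy":-0.42,"dz":0,"wx":0,"wy":0,"wz":0},
    {"dx":-0.9,"dy":-0.42,"dz":0,"wx":0,"wy":0,"wz":0}
  ]
}}

```text
time_s: 2.5
position: [338.0, 248.7, 322.2]
eef_rot: [-0.001, 0.303, 0.953, -0.005]
wrist_force: [0.3, 0.6, -0.2]
opening: 0.3
```

```bash
cat > s.py <<'E'
from h import *
from scipy.spatial.transform import Rotation as R
s=readout.state(); w=s["eef_rot"]; M=R.from_quat([*w[1:],w[0]]).as_matrix()
a=np.radians(144.4); X=np.array([np.cos(a),np.sin(a),0]); Y=np.array([np.sin(a),-np.cos(a),0])
d=s["position"]-np.array([573.5,-201.8,107])
print("t",s["time_s"],"along closed dir",round(d@X,1),"side",round(d@Y,1),"h",round(d[2],1),"F",np.round(s["wrist_force"],1),"q",np.round(s["qpos"],2),"tool x ang",round(np.degrees(np.arctan2(M[1,0],M[0,0])),1),"tool z",np.round(M[:,2],3),"open",round(s["opening"],1))
E
python3 s.py
```

```text
t 2.5 along closed dir 453.7 side 229.3 h 215.2 F [ 0.3  0.6 -0.2] q [-1.07 -0.04  0.31  1.93  0.02  1.26  0.19] tool x ang 144.8 tool z [-0.004 -0.01  -1.   ] open 0.3
```

Request:
{"op": "play_rows", "data": {
  "plan": [
    {"dx":-0.95,"dy":-0.43,"dz":0,"wx":0,"wy":0,"wz":0},
    {"dx":-0.95,"dy":-0.43,"dz":0,"wx":0,"wy":0,"wz":0},
    {"dx":-0.95,"dy":-0.43,"dz":0,"wx":0,"wy":0,"wz":0},
    {"dx":-0.95,"dy":-0.43,"dz":0,"wx":0,"wy":0,"wz":0},
    {"dx":-0.95,"dy":-0.43,"dz":0,"wx":0,"wy":0,"wz":0},
    {"dx":-0.95,"dy":-0.43,"dz":0,"wx":0,"wy":0,"wz":0},
    {"dx":-0.95,"dy":-0.43,"dz":0,"wx":0,"wy":0,"wz":0},
    {"dx":-0.95,"dy":-0.43,"dz":0,"wx":0,"wy":0,"wz":0},
    {"dx":-0.95,"dy":-0.43,"dz":0,"wx":0,"wy":0,"wz":0},
    {"dx":-0.95,"dy":-0.43,"dz":0,"wx":0,"wy":0,"wz":0},
    {"dx":-0.95,"dy":-0.43,"dz":0,"wx":0,"wy":0,"wz":0}
  ]
}}

```text
time_s: 3.88
position: [576.0, -158.4, 317.6]
eef_rot: [-0.004, 0.293, 0.956, -0.007]
wrist_force: [0.3, 0.1, 0.1]
opening: 0.1
```

```bash
python3 s.py
```

```text
t 3.875 along closed dir 23.2 side 36.7 h 210.6 F [0.3 0.1 0.1] q [-0.38  0.37  0.78  1.58 -0.25  1.31  1.4 ] tool x ang 145.9 tool z [-0.011 -0.011 -1.   ] open 0.1
```

Request:
{"op": "play_rows", "data": {
  "plan": [
    {"dx":-0.8,"dy":-0.36,"dz":0,"wx":0,"wy":0,"wz":0.1},
    {"dx":-0.8,"dy":-0.36,"dz":0,"wx":0,"wy":0,"wz":0.1},
    {"dx":-0.8,"dy":-0.3,"dz":0,"wx":0,"wy":0,"wz":0},
    {"dx":0,"dy":0,"dz":0,"wx":0,"wy":0,"wz":0}
  ]
}}

```text
time_s: 4.38
position: [631.9, -252.6, 312.3]
eef_rot: [-0.007, 0.307, 0.952, -0.008]
wrist_force: [-0.1, 0.6, -0.3]
opening: 0.1
```

```bash
python3 s.py; python3 - <<'E'
from h import *
f=viewer.grab_frame("side");cv2.imwrite("pics/c2.png",cv2.resize(f["pixels"][100:345,220:480],None,fx=2.3,fy=2.3))
E
```

```text
t 4.375 along closed dir -77.1 side -7.3 h 205.3 F [-0.1  0.6 -0.3] q [-0.16  0.55  0.76  1.36 -0.35  1.39  1.54] tool x ang 144.3 tool z [-0.018 -0.012 -1.   ] open 0.1
```

View pics/c2.png

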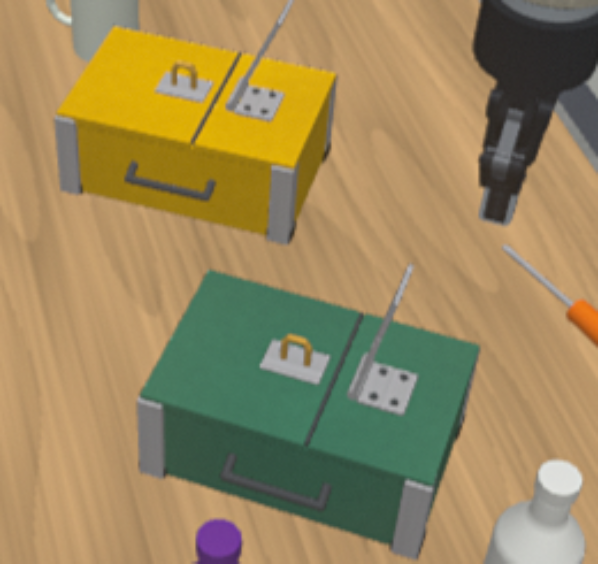

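The crop shows the hasp standing open at crop (385,335), with the closed fingers at (500,215), behind and above it. Next I'll descend behind the tab.

Request:
{"op": "play_rows", "data": {
  "plan": [
    {"dx":0,"dy":0.1,"dz":0.9,"wx":0,"wy":0,"wz":0},
    {"dx":0,"dy":0.08,"dz":0.9,"wx":0,"wy":0,"wz":0},
    {"dx":0,"dy":0,"dz":0.9,"wx":0,"wy":0,"wz":0},
    {"dx":0,"dy":0,"dz":0,"wx":0,"wy":0,"wz":0}
  ]
}}

```text
time_s: 4.92
position: [633.0, -241.4, 200.9]
eef_rot: [-0.008, 0.303, 0.953, -0.006]
wrist_force: [-0.1, 1.5, 0.3]
opening: 0.3
```

```bash
python3 s.py
```

```text
t 4.925 along closed dir -71.5 side 2.5 h 93.9 F [-0.1  1.5  0.3] q [-0.16  0.62  0.72  1.51 -0.41  1.18  1.57] tool x ang 144.7 tool z [-0.018 -0.007 -1.   ] open 0.3
```

Request:
{"op": "play_rows", "data": {
  "plan": [
    {"dx":0.6,"dy":-0.03,"dz":0,"wx":0,"wy":0,"wz":0},
    {"dx":0.5,"dy":-0.02,"dz":0,"wx":0,"wy":0,"wz":0},
    {"dx":0.5,"dy":0,"dz":0,"wx":0,"wy":0,"wz":0},
    {"dx":0.5,"dy":0,"dz":0,"wx":0,"wy":0,"wz":0},
    {"dx":0,"dy":0,"dz":0,"wx":0,"wy":0,"wz":0}
  ]
}}

```text
time_s: 5.55
position: [564.5, -192.1, 210.2]
eef_rot: [-0.002, 0.301, 0.954, -0.005]
wrist_force: [0.6, -0.3, 0.1]
opening: -0.2
```

```bash
python3 s.py
```

```text
t 5.55 along closed dir 12.9 side 2.6 h 103.2 F [ 0.6 -0.3  0.1] q [-0.3   0.46  0.76  1.73 -0.34  1.1   1.52] tool x ang 145.0 tool z [-0.007 -0.008 -1.   ] open -0.2
```

Request:
{"op": "play_rows", "data": {
  "plan": [
    {"dx":0.6,"dy":-0.03,"dz":0.4,"wx":0,"wy":0,"wz":0},
    {"dx":0.55,"dy":-0.02,"dz":0.45,"wx":0,"wy":0,"wz":0},
    {"dx":0.4,"dy":0,"dz":0.5,"wx":0,"wy":0,"wz":0},
    {"dx":0,"dy":0,"dz":0,"wx":0,"wy":0,"wz":0}
  ]
}}

```text
time_s: 6.05
position: [516.9, -159.4, 160.9]
eef_rot: [0.003, 0.3, 0.954, -0.004]
wrist_force: [0.4, -0.2, 0.6]
opening: 0.1
```

```bash
python3 s.py
```

```text
t 6.05 along closed dir 70.7 side 1.6 h 53.9 F [ 0.4 -0.2  0.6] q [-0.37  0.41  0.75  1.92 -0.34  0.93  1.5 ] tool x ang 145.1 tool z [ 0.004 -0.01  -1.   ] open 0.1
```

Request:
{"op": "play_rows", "data": {
  "plan": [
    {"dx":0.35,"dy":-0.03,"dz":0.55,"wx":0,"wy":0,"wz":0},
    {"dx":0.15,"dy":0,"dz":0.45,"wx":0,"wy":0,"wz":0},
    {"dx":0,"dy":0,"dz":0,"wx":0,"wy":0,"wz":0}
  ]
}}

```text
time_s: 6.42
position: [505.8, -151.5, 124.6]
eef_rot: [0.008, 0.3, 0.954, -0.004]
wrist_force: [0.2, 0.7, 0.8]
opening: 0.5
```

```bash
python3 s.py; python3 - <<'E'
from h import *
f=viewer.grab_frame("side");cv2.imwrite("pics/c3.png",cv2.resize(f["pixels"][180:345,260:450],None,fx=3.2,fy=3.2))
E
```

```text
t 6.425 along closed dir 84.3 side 1.5 h 17.6 F [0.2 0.7 0.8] q [-0.36  0.43  0.72  1.99 -0.37  0.83  1.53] tool x ang 145.1 tool z [ 0.013 -0.012 -1.   ] open 0.5
```

View pics/c3.png

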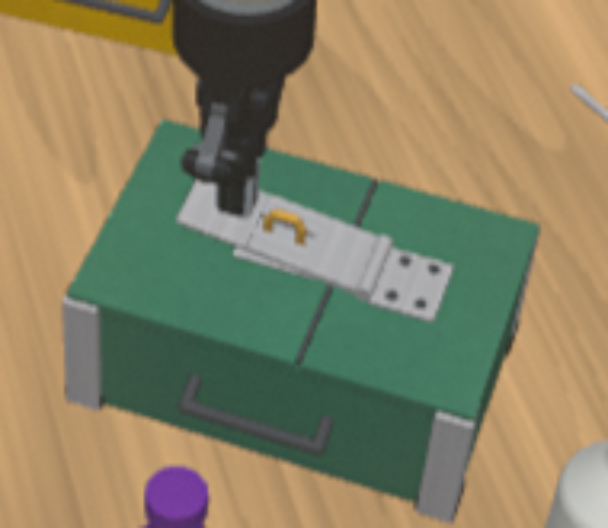

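The hasp (crop 180–390, 180–290) is nearly down, and the staple at (285,228) is coming through the slot. I'll press down gently.

Request:
{"op": "play_rows", "data": {
  "plan": [
    {"dx":0.18,"dy":-0.03,"dz":0.2,"wx":0,"wy":0,"wz":0},
    {"dx":0.05,"dy":0,"dz":0.15,"wx":0,"wy":0,"wz":0},
    {"dx":0,"dy":0,"dz":0.05,"wx":0,"wy":0,"wz":0}
  ]
}}

```text
time_s: 6.85
position: [500.3, -148.8, 110.4]
eef_rot: [0.011, 0.3, 0.954, -0.003]
wrist_force: [-1.0, 0.2, 1.7]
opening: -0.2
```

```bash
python3 s.py
```

```text
t 6.85 along closed dir 90.3 side 0.5 h 3.4 F [-1.   0.2  1.7] q [-0.36  0.44  0.71  2.02 -0.39  0.79  1.54] tool x ang 145.1 tool z [ 0.018 -0.013 -1.   ] open -0.2
```

Request:
{"op": "play_rows", "data": {
  "plan": [
    {"dx":0,"dy":0,"dz":0.06,"wx":0,"wy":0,"wz":0},
    {"dx":0,"dy":0,"dz":0.06,"wx":0,"wy":0,"wz":0}
  ]
}}

```text
time_s: 7.1
position: [500.5, -148.8, 108.0]
eef_rot: [0.01, 0.3, 0.954, -0.002]
wrist_force: [-14.3, 6.1, 44.6]
opening: -0.2
```

```bash
python3 s.py
```

```text
t 7.1 along closed dir 90.2 side 0.6 h 1.0 F [-14.3   6.1  44.6] q [-0.35  0.45  0.7   2.02 -0.4   0.79  1.54] tool x ang 145.1 tool z [ 0.019 -0.01  -1.   ] open -0.2
```

I've reached the hard stop firmly, so I'll retract straight up.

Request:
{"op": "play_rows", "data": {
  "plan": [
    {"dx":0,"dy":0,"dz":-0.2,"wx":0,"wy":0,"wz":0},
    {"dx":0,"dy":0,"dz":-0.8,"wx":0,"wy":0,"wz":0},
    {"dx":0,"dy":0,"dz":-0.9,"wx":0,"wy":0,"wz":0},
    {"dx":0,"dy":0,"dz":-0.9,"wx":0,"wy":0,"wz":0},
    {"dx":0,"dy":0,"dz":-0.9,"wx":0,"wy":0,"wz":0},
    {"dx":0.8,"dy":0,"dz":-0.4,"wx":0,"wy":0,"wz":0},
    {"dx":0.8,"dy":0,"dz":0,"wx":0,"wy":0,"wz":0},
    {"dx":0,"dy":0,"dz":0,"wx":0,"wy":0,"wz":0}
  ]
}}

```text
time_s: 8.1
position: [444.2, -110.2, 276.5]
eef_rot: [0.011, 0.301, 0.954, -0.002]
wrist_force: [-0.9, 0.3, -0.3]
opening: 0.2
```

```bash
python3 s.py; python3 - <<'E'
from h import *
f=viewer.grab_frame("side");cv2.imwrite("pics/c4.png",cv2.resize(f["pixels"][60:450,220:480],None,fx=1.5,fy=1.5))
F=240/np.tan(np.radians(f["fovy"])/2); v,u=np.mgrid[:480,:640]; D=f["range_z"]; P=np.array(f["pose"])
W=np.stack([(u-f["cx"])/F*D,-(v-f["cy"])/F*D,-D],-1)@P[:3,:3].T+P[:3,3]
a=np.radians(144.4); d=W-np.array([573.5,-201.8,107]); s=d[...,:2]@[np.cos(a),np.sin(a)]; t=d[...,:2]@[np.sin(a),-np.cos(a)]
for lo in range(5,115,10):
    m=(s>lo)&(s<lo+10)&(abs(t)>8)&(abs(t)<18)&(abs(d[...,2])<60)&(D>0); print(lo,m.sum(),np.round(np.median(d[m][:,2]),1) if m.any() else None)
m=(abs(t)<8)&(s>38)&(s<75)&(D>0)&(abs(d[...,2])<60); print("staple top",d[m][:,2].max())
E
```

```text
t 8.1 along closed dir 158.4 side -0.7 h 169.5 F [-0.9  0.3 -0.3] q [-0.65  0.05  0.83  1.97 -0.03  1.11  1.16] tool x ang 145.0 tool z [ 0.019 -0.01  -1.   ] open 0.2
5 48 1.5
15 45 1.7
25 44 2.0
35 44 1.5
45 32 1.8
55 38 1.5
65 34 1.8
75 46 1.1
85 51 1.7
95 42 2.1
105 37 1.3
staple top 26.63600732724899
```

View pics/c4.png

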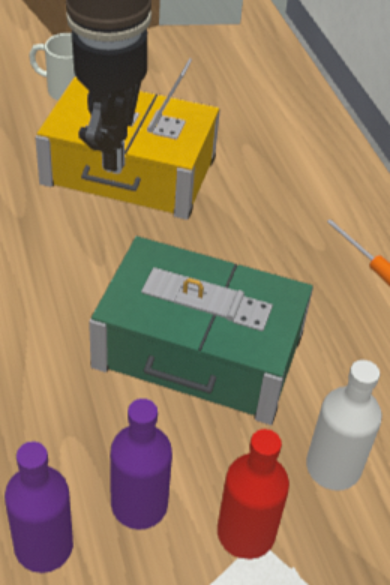

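The hasp is flat: its top is about 1.7 mm above the axis along its whole length. The staple stands through the slot at crop (193,288), the yellow hasp is still open at (170,95), and the red bottle is upright at (253,500).

```bash
python3 -c "
from station import hand_in
print(hand_in())"
```

```text
the job is handed in; nothing more can be done
None
```

The green box's hasp is closed flat with the staple standing through its slot, and the job is handed in. I swung it over from behind with the shut fingers, pressed the end tab down to its stop and retracted.

**Hasp:** the last depth check put its top 1 to 2 mm above the hinge axis along the whole length, which matches a 4 mm plate lying flat. The staple top measured about 27 mm above the axis, against 24 mm nominal.

**Other things:** in the last picture the yellow hasp is still open and the red bottle is standing where it was. The robot is touching nothing.

**Force and time:** the final press reached about 45 N vertically at the fingertips (wrist limit 120 N). That is above 40 N, but that limit is for the arm and the gripper's body, and the fingertips did the pressing. The robot's clock was at about 8 s of the 35 s allowed.

No check failed.

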